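# Fetch the rear template into the sprung clamp

## Task

Push the sprung arm of the upright clamp back, without forcing it against its stop, until its sear catches and it stays back on its own. Hang the two front templates from the crowded hook over on the spare hook, then take the rear, square template off, stand it in the middle of the clamp's groove and let it go while the arm is still back, then press the trigger so that the arm snaps shut on it and holds it upright. Leave the two front templates hanging on the spare hook and the other things on the bench where they are.

Things in the scene. Friction and masses are not known exactly. Their poses are not given: they have to be found in the camera images.
- hook_full: Crowded hook: steel stand, base 120 x 90 x 12 mm, 16 mm post 197 high; origin on the bench under the rod's root. A level rod, 8 mm thick, top 194 above the bench, runs 140 out along its own -x and ends in an upturned tip. Three templates hang across it at about x = -45 (rear, by the post: the square one), -75 and -105 (front: the other two, either way round).
- hook_full_tip (a point): Top of the crowded hook's upturned tip, 14 mm above the rod's top. To take a template off or hang one on, lift it 18 to 28 mm above its hanging height and draw it along the rod past the tip.
- hook_spare: Spare hook: the same stand, rod and tip as the crowded hook, empty; same origin and axes. Room for two templates, for instance at x = -50 and -95 mm.
- template_square: The template wanted; lower part a plain rectangle, 70 mm wide, 52 tall. Loose, 8 mm plywood, 134 tall, about 70 g. Origin: bottom centre; z up, x through the thickness, y across. Open hanging eye, 32 wide, from 52 to 92 high; its roof-shaped top peaks at 92, where it hangs on the rod. Grip tab on top: 26 wide (y), from 100 to 134.
- template_round: Front template with a round lower part, 60 mm across. Loose, 8 mm plywood, 134 tall, about 70 g. Origin: bottom centre; z up, x through the thickness, y across. Open hanging eye, 32 wide, from 52 to 92 high; its roof-shaped top peaks at 92, where it hangs on the rod. Grip tab on top: 26 wide (y), from 100 to 134.
- template_stepped: Front template, lower part narrowing downwards in steps, 66, 44, 22 mm wide. Loose, 8 mm plywood, 134 tall, about 70 g. Origin: bottom centre; z up, x through the thickness, y across. Open hanging eye, 32 wide, from 52 to 92 high; its roof-shaped top peaks at 92, where it hangs on the rod. Grip tab on top: 26 wide (y), from 100 to 134.
- clamp: Upright wooden clamp, fixed; origin on the bench at its rear edge; base plate 14 mm thick from x = -115 to 0, y = -50 to 100. On the robot's side (-x) stands the fixed jaw, its top 80 high, 90 wide (y); behind it the groove; behind that, in the middle, the steel arm, and beside the arm at +y the sear block.
- groove (a point): Point on the groove's floor, 14 mm above the bench, mid-length: the bottom centre of a template pressed against the fixed jaw. Axes as the clamp's; a template stands with its y along the clamp's y. Groove 12 wide, from the fixed jaw at x = -4 to a lip 20 high at x = +8; 90 long in y; flared 3 to 5 at the top. Best aimed at x = +2.
- clamp_arm (a joint): Angle (rad) of the sprung arm: upright steel bar 12 x 30 mm, hinge 30 above the bench at groove x = +10. 0: upright, flat on a template in the groove; -0.08: at rest, empty; grows as pushed to the clamp's +x. The sear catches somewhere from 0.39 to 0.52 (unmarked, differs each time); a rubber-faced stop comes about 0.06 later. Spring: 0.35 N m at 0, plus 1.0 N m/rad.
- clamp_arm_top (a point): Point on the arm's front (-x) face, mid-width, 145 mm above the bench when upright, 10 below the arm's top; moves with the arm. Push here or up to 30 lower: with the sear's ramp it takes up to about 12 N before the stop. More than 60 N counts as forced.
- trigger_pad (a point): Centre of the top of the round trigger pad, 32 mm across, 80 above the bench, at the clamp's +y side. The point is fixed to the clamp; the real pad lies within 5 mm of it along x. It is pressed straight down.
- trigger (a joint): Travel of the trigger pad (m): 0 up, 0.016 fully down, where it stops hard. Spring 1.4 N at the top to 4.3 N fully down, plus up to 2 N of sear friction. The arm is freed somewhere between 0.005 and 0.012.
- shooting_block: Bystander, leave alone: pale sycamore shooting block, 120 x 60 x 45 (mm); origin: centre of its underside.
- scraper: Bystander, leave alone: steel cabinet scraper, flat plate 65 x 130 x 4 (mm); origin: centre of its underside.
- burnisher: Bystander, leave alone: red-handled brass burnisher, 180 long, lying (mm); origin: centre of its underside (lengthwise near its middle).
- ebony_template: Bystander, leave alone: small flat black ebony template, about 88 x 35 x 8, lying (mm); origin: centre of its underside (lengthwise near its middle).
- brass_weight: Bystander, leave alone: brass weight with a knob, 44 across, 52 high (mm); origin: centre of its underside.
- glue_jar: Bystander, leave alone: closed glue jar, 54 across, 70 high (mm); origin: centre of its underside.
- pin_tin: Bystander, leave alone: round flat tin, 52 across, 22 high (mm); origin: centre of its underside.
Mind the look-alikes: they are no part of the job. Leave any pink or yellow look-alike of the template_stepped alone.

How it is judged:
On the way, in this order (a step that is already met when the one before it is completed fails the run):
1. the arm is cocked: held back by its sear, nothing touching it (value of joint clamp_arm above 0.36 rad and velocity of joint clamp_arm below 0.1 rad/s and value of joint trigger below 0.003 m and contact force between clamp_arm and the fingers below 0.1 N and contact force between clamp_arm and the arm below 0.1 N), for 0.3 s.
2. the square template stands in the groove, let go, with the arm still back (x of template_square in the frame of groove between -0.004 and 0.016 m and y of template_square in the frame of groove between -0.015 and 0.015 m and height (world z) of template_square between 0.008 and 0.019 m and angle between template_square's own z axis and vertical below 0.3 rad and contact force between template_square and the fingers below 0.1 N and value of joint clamp_arm above 0.36 rad), for 0.2 s.
3. the trigger is pressed (value of joint trigger above 0.004 m).
At the end, for the whole second after the job is handed in: Square template upright (0.08 rad) on the groove floor against the fixed jaw, within 15 mm of its middle; arm closed on it (-0.04 to 0.05 rad), trigger up; round and stepped templates hang at rest by their eyes on the spare hook's rod; nothing held (x of template_square in the frame of groove between -0.004 and 0.006 m and y of template_square in the frame of groove between -0.015 and 0.015 m and height (world z) of template_square between 0.008 and 0.019 m and angle between template_square's own z axis and vertical below 0.08 rad and contact force between template_square and the fingers below 0.1 N and value of joint clamp_arm between -0.04 and 0.05 rad and contact force between clamp_arm and template_square above 2 N and value of joint trigger below 0.003 m and linear speed of template_square below 0.03 m/s and x of template_round in the frame of hook_spare between -0.134 and -0.008 m and y of template_round in the frame of hook_spare between -0.025 and 0.025 m and height (world z) of template_round between 0.09 and 0.118 m and angle between each of template_round, template_stepped's own z axis and vertical below 0.35 rad and linear speed of each of template_round, template_stepped below 0.05 m/s and x of template_stepped in the frame of hook_spare between -0.134 and -0.008 m and y of template_stepped in the frame of hook_spare between -0.025 and 0.025 m and height (world z) of template_stepped between 0.09 and 0.118 m); the robot touches nothing.
It fails at once if the arm is forced: more than 60 N on it by the robot (contact force between clamp_arm and the fingers above 60 N or contact force between clamp_arm and the arm above 60 N).
It fails at once if another thing on the bench is moved by more than 30 mm (distance of any of shooting_block, scraper, burnisher, ebony_template, brass_weight, glue_jar, pin_tin from where it was at the start of the episode above 0.03 m).
It also fails if it takes over 72 s, if anything falls off the work surface, if the arm or the gripper's body presses on something with over 40 N, if the wrist force passes 120 N, or if a joint passes its speed limit or range.

## Robot

A 7-joint arm with a two-finger parallel gripper is mounted at the origin on the work surface. World frame = base frame: x ahead of the robot, y to its left, z up, the work surface at z = 0. Lengths are in m, angles in rad, forces in N, time in s.
With the tool pointing down it reaches from about 0.4 to 0.9 m from the base axis. Payload 5.6 kg.
Tool frame: the origin (TCP) lies midway between the tips of the shut fingers; the grasp point (between the pads) lies 19 mm behind it; z points along the fingers, y is the line along which they close (so a half turn about z gives the same grasp; the last joint's range is limited). The gripper opens to 92 mm and grips with 3 to 60 N. Pads are 20 mm wide; open, the fingers measure 128 mm over their backs; the gripper's body (75 mm by 189 mm) begins 69 mm behind the grasp point.
Start: joints at [1.105, 0.468, -0.012, 1.603, 0.006, 1.071, -0.056], TCP at [0.267, -0.593, 0.215] pointing down, gripper open.
Joint ranges: [-2.53, 2.53], [-0.31, 2.02], [-1.57, 1.55], [0.28, 2.44], [-1.29, 4.43], [0.15, 1.84], [-2.92, 2.92]. Speed limits (rad/s): [2.57, 2.57, 3.14, 3.14, 3.14, 3.14, 3.14].

## Interface

Orientations are given as a unit quaternion [x, y, z, w].
In Python, from workcell import r gives the robot as it stands. The module is installed in compiled form; this text tells all that it offers. Calls block until the motion is done:
- r.move_ptp(position, orientation): joint-space move of the TCP to a pose.
- r.servo_line(position, frame=None, speed=0.15, f_stop=None): straight line of the TCP; frame=None keeps the orientation; speed is the mean speed in m/s. With f_stop (N) it stops when the force on the tool has changed by that much, and returns True; else False.
- r.set_joints(angles): joint-space move.
- r.ungrasp() and r.close(f_grip=None): open the fingers fully, or close them until they stop; f_grip is the grip in N (None keeps the last).
- r.sleep(seconds).
- r.solve_ik(position, orientation): joint angles nearest the present ones, or None.
- r.read_camera(name): name is "scene" or "side" or "wrist"; returns a dict with "img" (480x640x3 uint8, red, green, blue), "fovy" (degrees; the focal length in pixels is half the picture's height over the tangent of half this angle, whatever the lens; pixels are square), "cx", "cy" (the principal point, pixels), "T" (4x4, takes a point from camera to world coordinates). Camera axes: x right, y down, z forward; pixel columns grow to the right and rows downward; lengths in m; the calibration is good to about 2 mm. The wrist camera is an equidistant fisheye: a pixel r from the principal point sees the ray r / f radians off the axis. A picture is of the moment at which its call begins. There is no depth.
A pose or a line that the arm cannot do raises r.IKError and nothing moves.
- r.close_job(): hands the job in; it is judged then, once.
Readings, each from a call of its own:
- r.read_time_s(): time.
- r.read_qpos(): joint angles.
- r.read_qd(): joint speeds.
- r.read_joint_torque(): joint torques, N m.
- r.read_tool_pos(): TCP position.
- r.read_ee_rot(): TCP orientation.
- r.read_force(): force on the tool from outside, world axes, zero at the start.
- r.read_ft_torque(): the same for the moment, N m.
- r.read_opening(): opening from 0.0 (shut) to 1.0 (fully open).
- r.read_gripper_force(): force on a finger pad.
Only numpy, scipy, OpenCV 4.12 (cv2) and the standard library are available. Lean on these libraries where they do the work, as an engineer would, in place of code of your own. Each camera call takes 0.05 s, during which the arm holds its last target. There are 200 camera calls.

## Working session

There is one attempt and no reset: what is moved stays moved. The work goes in short steps, each a Python script; the robot and the scene stay as the last script left them, time stands still between calls to the robot, and variables do not carry over. Pictures are saved under pics/ and viewed, at most 10 in all, crops included, and the job is handed in when it is done.

```bash
mkdir -p pics
cat > h.py <<'E'
import numpy as np, cv2, pickle
from workcell import r
def snap(n,tag):
    c=r.read_camera(n); pickle.dump(c,open(f'pics/{tag}.pkl','wb')); cv2.imwrite(f'pics/{tag}.png',c['img'][:,:,::-1]); return c
def load(tag): return pickle.load(open(f'pics/{tag}.pkl','rb'))
def ray(c,u,v,fish=False):
    f=240/np.tan(np.radians(c['fovy'])/2); d=np.array([u-c['cx'],v-c['cy']],float)
    if fish:
        n=np.hypot(*d); a=n/f; k=np.r_[d/max(n,1e-9)*np.sin(a),np.cos(a)]
    else: k=np.r_[d/f,1]
    T=np.array(c['T']); k=T[:3,:3]@k; return T[:3,3],k/np.linalg.norm(k)
def onz(c,u,v,z,fish=False):
    o,k=ray(c,u,v,fish); return o+k*(z-o[2])/k[2]
def tri(*a):
    A=0;b=0;
    for o,k in a:
        P=np.eye(3)-np.outer(k,k); A=A+P; b=b+P@o
    x=np.linalg.solve(A,b); return x,[np.linalg.norm((np.eye(3)-np.outer(k,k))@(x-o)) for o,k in a]
def proj(c,p):
    f=240/np.tan(np.radians(c['fovy'])/2); T=np.array(c['T']); q=T[:3,:3].T@(np.array(p)-T[:3,3]); return q[0]/q[2]*f+c['cx'],q[1]/q[2]*f+c['cy']
E
python3 - <<'E'
from h import *
for n in ('scene','side','wrist'):
    c=snap(n,n+'0'); print(n,c['fovy'],c['cx'],c['cy'],np.round(c['T'],3).tolist())
print(r.read_time_s(), r.read_ee_rot())
E
```

```text
scene 46.71722032123225 317.8781607711262 239.76976055092663 [[0.757, 0.456, -0.468, 1.031], [0.654, -0.534, 0.537, -0.529], [-0.005, -0.712, -0.702, 0.86], [0.0, 0.0, 0.0, 1.0]]
side 42.32346408163869 314.19047563333544 229.86475677869873 [[-0.969, -0.196, 0.148, 0.351], [-0.246, 0.758, -0.604, 0.839], [0.007, -0.622, -0.783, 1.188], [0.0, 0.0, 0.0, 1.0]]
wrist 65.70646984690485 324.5279568636513 236.50910824207435 [[0.41, -0.871, -0.271, 0.343], [-0.912, -0.392, -0.121, -0.557], [-0.0, 0.297, -0.955, 0.383], [0.0, 0.0, 0.0, 1.0]]
0.15 [ 9.77746585e-01  2.09788457e-01 -1.83032311e-04 -6.20497766e-04]
```

View pics/scene0.png

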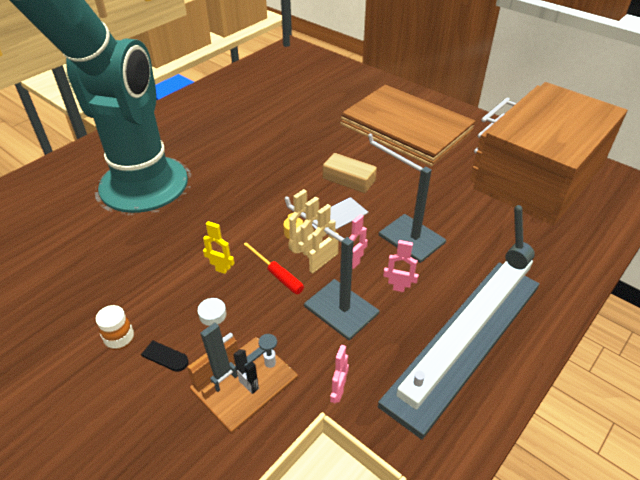

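View pics/side0.png

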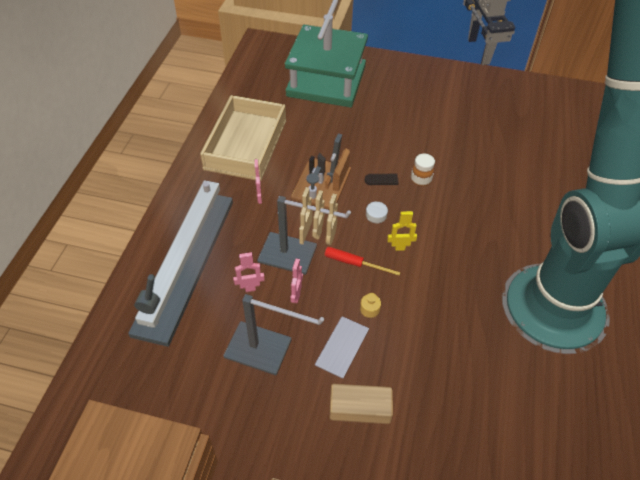

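Run:
```python
import cv2,numpy as np
s=cv2.imread('pics/scene0.png');d=cv2.imread('pics/side0.png')
def crop(i,x,y,w,h,k):
    o=cv2.resize(i[y:y+h,x:x+w],None,fx=k,fy=k,interpolation=cv2.INTER_CUBIC)
    for a in range((x+9)//10*10,x+w,10):
        cv2.line(o,(int((a-x+.5)*k),0),(int((a-x+.5)*k),8 if a%50 else 20),(0,255,255),1)
    for a in range((y+9)//10*10,y+h,10):
        cv2.line(o,(0,int((a-y+.5)*k)),(8 if a%50 else 20,int((a-y+.5)*k)),(0,255,255),1)
    return o
A=crop(s,270,130,180,200,3)
B=crop(d,290,130,65,150,4)
m=np.zeros((600,800,3),np.uint8); m[:,:540]=A; m[:,540:800]=B; cv2.imwrite('pics/m1.png',m)
A=crop(s,185,315,120,120,4)
B=crop(d,220,270,110,110,2.8)
m=np.zeros((600,800,3),np.uint8); m[:480,:480]=A; m[:308,490:798]=B; cv2.imwrite('pics/m2.png',m)
```

```text
(no output)
```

View pics/m1.png

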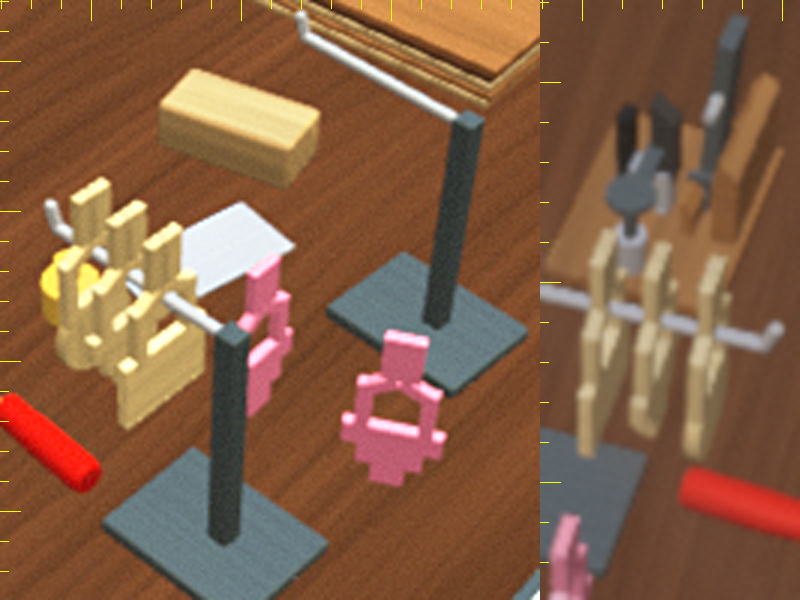

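View pics/m2.png

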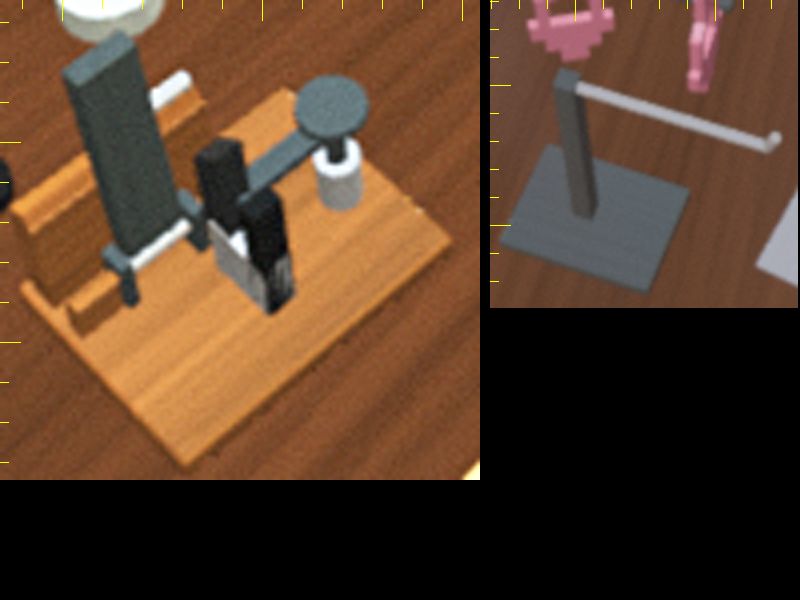

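```bash
cat > m.py <<'E'
from h import *
s=load('scene0');d=load('side0')
P={'ft':((286.5,197.5),(348.75,212.3)),'st':((370.5,135.),(321.8,319)),'fp':((347.2,240.5),(282,199)),'sp':((425.5,170),(247.9,296.8)),
'armtop':((210.5,329),((735-540)/4+290,19/4+130)),'pad':((268,340.7),((630-540)/4+290,190/4+130))}
for k,(a,b) in P.items():
    x,e=tri(ray(s,*a),ray(d,*b)); print(k,x.round(4),np.round(e,4))
for k,z in (('ft',.208),('st',.208),('fp',.197),('sp',.197),('pad',.08)):
    print(k,onz(s,*P[k][0],z).round(4),onz(d,*P[k][1],z).round(4))
C=[onz(s,u,v,.014) for u,v in ((231.5,431.5),(298,375),(190.5,386.5))]
B,R,L=C; print(np.round(C,4), np.linalg.norm(R-B),np.linalg.norm(L-B), np.degrees(np.arctan2(*(R-B)[1::-1])),np.degrees(np.arctan2(*(B-L)[1::-1])))
w=onz
# tabs tops z: rod bottom? template hanging: origin 0.102 -> tab top .236
for n,(a,b) in {'front':((90,182),(0,0)),'mid':((127,207),0),'rear':((163,230),0)}.items():
    print(n,onz(s,a/3+270,b/3+130,.236).round(4))
for n,(a,b) in {'rear':(608,240),'mid':(658,250),'front':(716,265)}.items():
    print(n,onz(d,(a-540)/4+290,b/4+130,.236).round(4))
E
python3 m.py
```

```text
ft [0.4785 0.0181 0.2046] [0.0001 0.0001]
st [0.4728 0.2782 0.204 ] [0.0008 0.0008]
fp [0.6257 0.0103 0.1952] [0.0009 0.0009]
sp [0.6198 0.2616 0.1957] [0.0008 0.0008]
armtop [ 0.5621 -0.2506  0.1587] [0.0033 0.0033]
pad [ 0.6047 -0.1715  0.0804] [0.0009 0.0009]
ft [0.4815 0.0153 0.208 ] [0.478  0.0209 0.208 ]
st [0.4771 0.2735 0.208 ] [0.4716 0.2801 0.208 ]
fp [0.6276 0.0092 0.197 ] [0.6245 0.0113 0.197 ]
sp [0.6213 0.2604 0.197 ] [0.6188 0.262  0.197 ]
pad [ 0.6054 -0.171   0.08  ] [ 0.604  -0.1725  0.08  ]
[[ 0.6482 -0.3045  0.014 ]
 [ 0.6594 -0.158   0.014 ]
 [ 0.5349 -0.2947  0.014 ]] 0.14690777350631043 0.11370789694020686 85.59798823874335 -4.961670816458527Traceback (most recent call last):
  File "m.py", line 14, in <module>
    print(n,onz(s,a/3+270,b/3+130,.236).round(4))
                  ~^~
TypeError: unsupported operand type(s) for /: 'tuple' and 'int'
```

```bash
sed -i "s/((90,182),(0,0))/(90,182)/;s/((127,207),0)/(127,207)/;s/((163,230),0)/(163,230)/" m.py
cat >> m.py <<'E'
print('arm z.155',onz(s,210.5,329,.155).round(4))
for u,v,c in ((357,240,s),(402,268,s),(340,375,s)): print('pink',onz(c,u,v,.07).round(3))
# jaw top edges (z=.08): ends of rear-top edge in scene crop
for a,b in ((14,212),(205,97),(38,238)): print('jaw',onz(s,a/4+185,b/4+315,.08).round(4))
def q(deg): h=np.radians(deg)/2; return [np.cos(h),np.sin(h),0,0]
for p,a in (([.5,-.25,.118],-4.7),([.6,-.25,.118],-4.7),([.45,.02,.23],-3),([.58,.01,.23],-3),([.45,.28,.23],-6.4),([.58,.27,.23],-6.4),([.605,-.17,.07],85.3),([.605,-.17,.07],-94.7)):
  for o in (0,180):
    j=r.solve_ik(p,q(a+o)); print(p,a+o,None if j is None else np.round(j,2))
E
python3 m.py | tail -n +16
```

```text
mid [0.5417 0.0181 0.236 ]
rear [0.5705 0.0162 0.236 ]
rear [0.5706 0.0071 0.236 ]
mid [0.5439 0.0074 0.236 ]
front [0.5127 0.0099 0.236 ]
arm z.155 [ 0.563 -0.248  0.155]
pink [0.565 0.126 0.07 ]
pink [0.678 0.122 0.07 ]
pink [ 0.736 -0.138  0.07 ]
jaw [ 0.5449 -0.2931  0.08  ]
jaw [ 0.5625 -0.2039  0.08  ]
jaw [ 0.5616 -0.2946  0.08  ]
[0.5, -0.25, 0.118] -4.7 [ 0.45  0.44 -0.06  1.9   0.04  0.8  -1.28]
[0.5, -0.25, 0.118] 175.3 [ 0.89  0.53 -0.62  1.88  0.4   0.86  1.56]
[0.6, -0.25, 0.118] -4.7 [ 0.38  0.57 -0.05  1.68  0.04  0.89 -1.34]
[0.6, -0.25, 0.118] 175.3 [ 0.77  0.67 -0.61  1.65  0.44  0.97  1.49]
[0.45, 0.02, 0.23] -3 [ 0.37  0.15 -0.52  2.02  0.09  0.99 -1.83]
[0.45, 0.02, 0.23] 177 [ 0.71  0.22 -0.92  2.01  0.21  1.01  1.21]
[0.58, 0.01, 0.23] -3 [ 0.21  0.37 -0.36  1.74  0.14  1.06 -1.82]
[0.58, 0.01, 0.23] 177 [ 0.51  0.45 -0.76  1.73  0.35  1.1   1.15]
[0.45, 0.28, 0.23] -6.4 [ 0.28  0.54 -1.19  1.83  0.54  1.15 -2.77]
[0.45, 0.28, 0.23] 173.6 [ 0.2   0.46 -1.05  1.83  0.45  1.11  0.45]
[0.58, 0.27, 0.23] -6.4 [ 0.    0.54 -0.7   1.58  0.37  1.16 -2.46]
[0.58, 0.27, 0.23] 173.6 [ 0.23  0.72 -1.12  1.56  0.67  1.28  0.47]
[0.605, -0.17, 0.07] 85.3 [ 0.51  0.64 -0.39  1.74  0.32  0.82 -0.12]
[0.605, -0.17, 0.07] 265.3 [ 0.03  0.61  0.26  1.77 -0.21  0.79 -2.83]
[0.605, -0.17, 0.07] -94.7 [ 0.03  0.61  0.26  1.77 -0.21  0.79 -2.83]
[0.605, -0.17, 0.07] 85.3 [ 0.51  0.64 -0.39  1.74  0.32  0.82 -0.12]
```

```bash
cat >> h.py <<'E'
def q(deg): h=np.radians(deg)/2; return [np.cos(h),np.sin(h),0,0]
E
python3 - <<'E'
from h import *
r.move_ptp([.49,-.25,.23],q(-4.7)); print(r.read_time_s())
c=snap('wrist','w1'); print(np.round(c['T'],3).tolist())
r.close(20); print(r.read_time_s())
i=c['img'][:,:,::-1]; cv2.imwrite('pics/w1b.png',cv2.resize(i,(800,600),interpolation=cv2.INTER_CUBIC))
E
```

```text
1.6667
[[-0.083, -0.952, -0.295, 0.573], [-0.997, 0.08, 0.023, -0.257], [0.002, 0.296, -0.955, 0.399], [0.0, 0.0, 0.0, 1.0]]
3.0667
```

View pics/w1b.png

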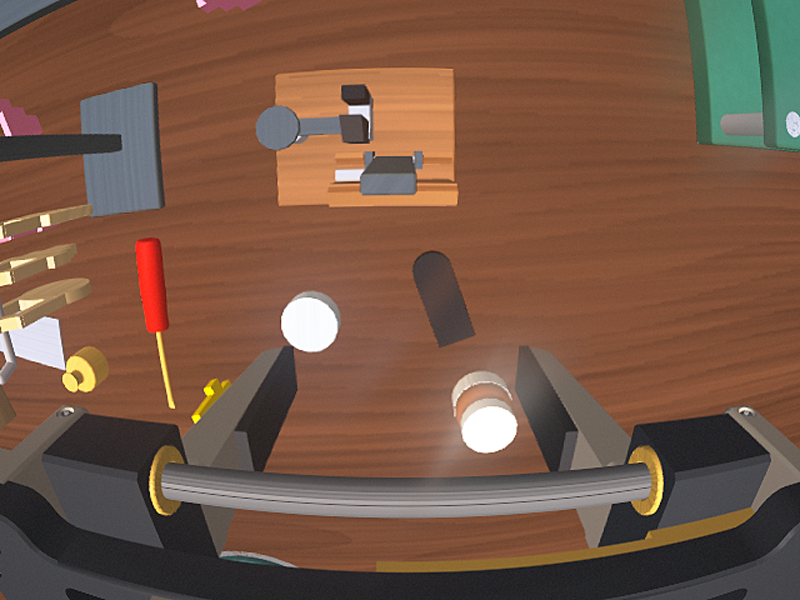

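Run:
```python
import cv2
i=cv2.imread('pics/w1.png'); x,y,w,h=200,50,170,120;k=4.7
o=cv2.resize(i[y:y+h,x:x+w],None,fx=k,fy=k,interpolation=cv2.INTER_CUBIC)
for a in range(x,x+w,10): cv2.line(o,(int((a-x+.5)*k),0),(int((a-x+.5)*k),8 if a%50 else 20),(0,255,255),1)
for a in range(y,y+h,10): cv2.line(o,(0,int((a-y+.5)*k)),(8 if a%50 else 20,int((a-y+.5)*k)),(0,255,255),1)
cv2.imwrite('pics/w1c.png',o)
```

```text
(no output)
```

View pics/w1c.png

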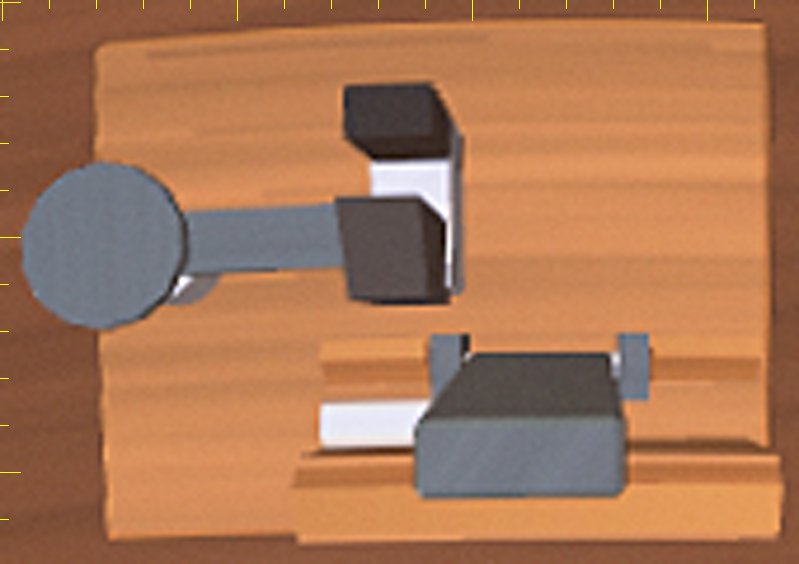

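Run:
```python
from h import *
c=load('w1'); a=np.radians(-4.7); R=np.array([[np.cos(a),-np.sin(a)],[np.sin(a),np.cos(a)]])
O=np.array([.652,-.256])
def f(n,x,y,z):
    p=onz(c,x/4.7+200-.5,y/4.7+50-.5,z,True)[:2]; print(n,p.round(4),(R.T@(p-O)*1e3).round(1))
f('floor strip rear',370,402,.014);f('floor strip front',370,447,.014);f('strip left end',320,425,.014)
f('armtop rear',520,418,.154);f('armtop front',520,496,.155);f('armL',417,457,.155);f('armR',625,457,.155)
f('jaw top rear edge',400,487,.08);f('jaw top rearR',700,487,.08);f('jaw front L',297,543,.08);f('jaw front R',778,537,.08);f('jaw chamfer low',350,455,.075)
f('base rear L',97,45,.014);f('base rear R',765,22,.014);f('base frontL',108,538,.014)
f('pad',104,245,.08);f('lip top rear',360,340,.034);f('lip top rear',360,340,.02);f('lip chamf',360,362,.034);f('lip front',360,382,.03)
```

```text
floor strip rear [ 0.567  -0.2094] [-88.5  39.5]
floor strip front [ 0.5571 -0.2084] [-98.5  39.7]
strip left end [ 0.5631 -0.1978] [-93.3  50.7]
armtop rear [ 0.5649 -0.2473] [-87.5   1.5]
armtop front [ 0.5541 -0.2464] [-98.4   1.5]
armL [ 0.5609 -0.2326] [-92.7  15.8]
armR [ 0.5583 -0.2614] [-92.9 -13.1]
jaw top rear edge [ 0.5519 -0.2215] [-102.6   26.2]
jaw top rearR [ 0.5472 -0.2759] [-102.8  -28.5]
jaw front L [ 0.5436 -0.2014] [-112.5   45.6]
jaw front R [ 0.537  -0.2896] [-111.9  -42.9]
jaw chamfer low [ 0.5585 -0.2122] [-96.8  36. ]
base rear L [ 0.6556 -0.1557] [ -4.7 100.2]
base rear R [ 0.6444 -0.3022] [ -3.8 -46.6]
base frontL [ 0.5435 -0.1466] [-117.1  100.2]
pad [ 0.6033 -0.171 ] [-55.5  80.7]
lip top rear [ 0.5805 -0.211 ] [-74.9  39. ]
lip top rear [ 0.5808 -0.2093] [-74.8  40.7]
lip chamf [ 0.5759 -0.2106] [-79.5  39. ]
lip front [ 0.5717 -0.2097] [-83.8  39.6]
```

```bash
cat >> h.py <<'E'
def fr(o,yaw):
    a=np.radians(yaw); M=np.array([[np.cos(a),-np.sin(a)],[np.sin(a),np.cos(a)]]); 
    return lambda x,y,z: [*(np.array(o)+M@np.array([x,y])/1e3),z]
G=fr((.5599,-.2470),-4.5)
E
python3 - <<'E'
from h import *
t=r.read_time_s
r.move_ptp(G(-40,0,.118),q(-4.5)); print(t(),r.read_force())
print(r.servo_line(G(62,0,.118),speed=.04,f_stop=20), t(), r.read_tool_pos(),G(0,0,0), r.read_force())
r.servo_line(G(-40,0,.118),speed=.2); print(t(),r.read_force())
r.servo_line(G(-75,0,.24),speed=.3)
c=snap('wrist','w2'); cv2.imwrite('pics/w2c.png',cv2.resize(c['img'][30:200,160:400,::-1],None,fx=3.3,fy=3.3,interpolation=cv2.INTER_CUBIC))
print(t())
E
```

```text
3.6 [-0.67879855  0.00204404  0.69579278]
True 5.6083 [ 0.60155414 -0.25043394  0.11427462] [np.float64(0.5599), np.float64(-0.247), 0] [-5.78891259  1.44362611  9.34382402]
6.1667 [ 0.75609086 -0.79172439 -0.02414904]
6.7917
```

View pics/w2c.png

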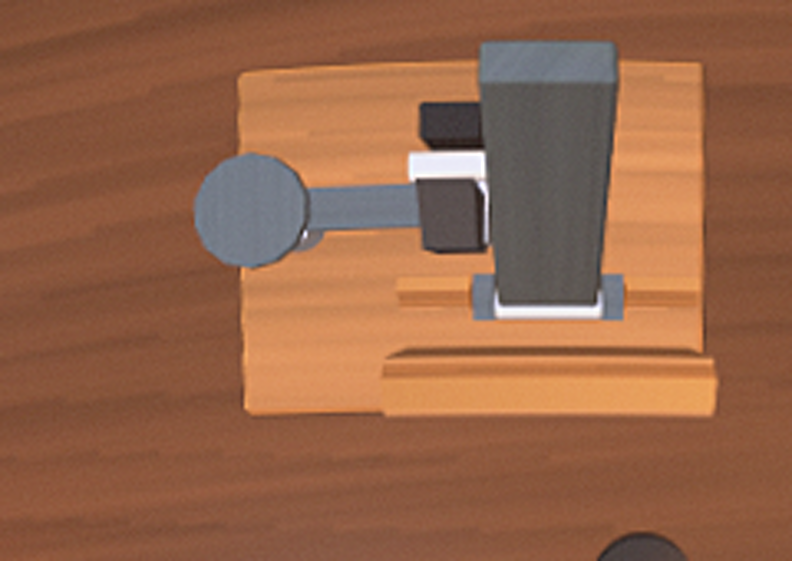

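```bash
cat >> h.py <<'E'
H=fr((.6183,.0105),-3.); S=fr((.6119,.2625),-6.4); QH=q(177); QS=q(173.6)
def take(x):
    r.move_ptp(H(x,0,.275),QH); r.servo_line(H(x,0,.206),speed=.15); r.close(25)
    f=r.read_force()[2]; o=r.read_opening()
    r.servo_line(H(x,0,.229),speed=.1); print('lift',o,f,r.read_force(),r.read_time_s())
    print(r.servo_line(H(-172,0,.229),speed=.15,f_stop=8),r.read_time_s())
def hang(x):
    r.servo_line(S(-172,0,.229),QS,speed=.2); print(r.servo_line(S(x,0,.229),speed=.15,f_stop=8))
    r.servo_line(S(x,0,.2065),speed=.08); print(r.read_force()); r.ungrasp(); r.servo_line(S(x,0,.28),speed=.2); print(r.read_time_s())
E
python3 - <<'E'
from h import *
r.servo_line(G(-75,40,.30),speed=.3); r.ungrasp(); take(-105)
snap('scene','s2'); print(r.read_time_s())
E
```

```text
lift 0.2805289834857778 -0.19327345028560167 [-0.08749117 -0.84540526 -1.24831079] 12.5583
False 13.1583
13.2083
```

View pics/s2.png

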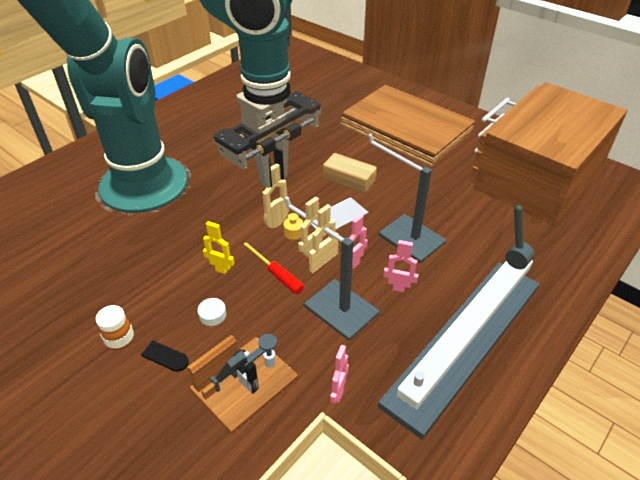

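```bash
cat >> h.py <<'E'
def chk(F,x):
    c=r.read_camera('scene'); o=[]
    for z in (.155-.03,.228):
        u,v=map(int,proj(c,F(x,0,z))); o.append((u,v,c['img'][v-1:v+2,u-1:u+2].mean((0,1)).round().tolist()))
    print(o)
E
python3 - <<'E'
from h import *
hang(-50); r.servo_line(S(-60,-60,.30),speed=.3); chk(S,-50); chk(H,-45); chk(S,-95)
E
```

```text
False
[0.77428724 2.17803405 2.09107645]
17.6417
[(399, 184, [176.0, 146.0, 89.0]), (404, 143, [212.0, 188.0, 123.0])]
[(324, 253, [192.0, 160.0, 96.0]), (324, 211, [210.0, 187.0, 121.0])]
[(383, 174, [127.0, 76.0, 43.0]), (387, 134, [105.0, 64.0, 34.0])]
```

Run:
```python
from h import *
r.move_ptp(H(-75,40,.30),QH); take(-75); hang(-95)
r.servo_line(S(-105,-60,.30),speed=.3); chk(S,-50); chk(H,-45); chk(S,-95); chk(H,-75)
snap('scene','s3')
```

```text
lift 0.2768923969041638 -0.15873272094310187 [ 0.04510864  0.77926075 -0.83462702] 21.1333
False 21.9333
False
[1.10138207 1.57911003 0.83243785]
26.0667
[(399, 184, [174.0, 144.0, 86.0]), (404, 143, [212.0, 188.0, 123.0])]
[(324, 253, [191.0, 159.0, 96.0]), (324, 211, [209.0, 186.0, 121.0])]
[(383, 174, [181.0, 150.0, 92.0]), (387, 134, [189.0, 161.0, 99.0])]
[(312, 245, [143.0, 107.0, 65.0]), (311, 203, [127.0, 75.0, 45.0])]
```

View pics/s3.png

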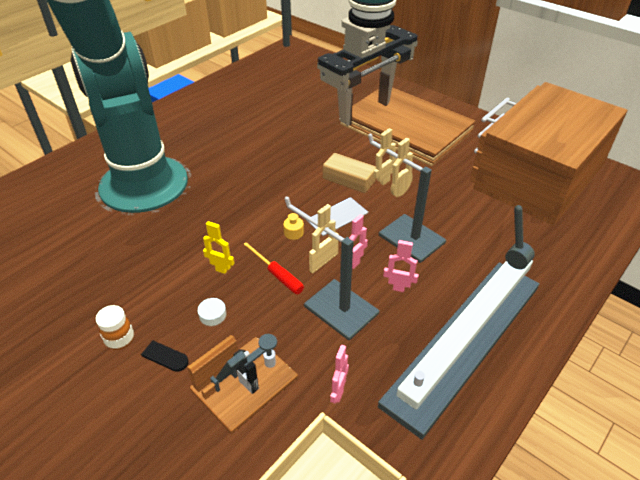

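Run:
```python
from h import *
r.move_ptp(H(-45,40,.30),QH); take(-45)
r.sleep(.1); c=snap('wrist','w3'); p=r.read_tool_pos(); print(p)
# tool-frame: hook x offset of rays at tab top height along tool midline
a=np.radians(-3); ex=np.array([np.cos(a),np.sin(a)]);
T=np.array(c['T']); f=240/np.tan(np.radians(c['fovy'])/2)
for d in np.arange(-16,17,1.):
    P=np.r_[p[:2]+ex*d/1e3,p[2]+.030]; k=T[:3,:3].T@(P-T[:3,3]); n=np.hypot(*k[:2]); rr=f*np.arctan2(n,k[2]); u,v=c['cx']+k[0]/n*rr,c['cy']+k[1]/n*rr
    print(d,round(u),round(v),c['img'][round(v),round(u)-3:round(u)+4].mean(0).round().tolist())
print(r.read_time_s())
```

```text
lift 0.27725150766166823 0.7277662131183112 [-0.01164286 -0.0267574  -1.16314608] 29.7333
False 30.7333
[0.4471499  0.01965363 0.22903948]
-16.0 323 295 [154.0, 122.0, 87.0]
-15.0 323 297 [153.0, 122.0, 86.0]
-14.0 323 299 [154.0, 123.0, 87.0]
-13.0 323 301 [153.0, 123.0, 86.0]
-12.0 323 303 [152.0, 122.0, 85.0]
-11.0 323 305 [153.0, 122.0, 86.0]
-10.0 323 307 [152.0, 122.0, 86.0]
-9.0 323 309 [152.0, 121.0, 85.0]
-8.0 323 311 [152.0, 121.0, 86.0]
-7.0 323 313 [140.0, 111.0, 80.0]
-6.0 323 315 [245.0, 212.0, 147.0]
-5.0 323 317 [246.0, 230.0, 185.0]
-4.0 323 320 [245.0, 226.0, 179.0]
-3.0 323 321 [245.0, 227.0, 179.0]
-2.0 323 323 [245.0, 227.0, 180.0]
-1.0 323 325 [245.0, 228.0, 181.0]
0.0 323 327 [247.0, 231.0, 185.0]
1.0 323 329 [247.0, 226.0, 175.0]
2.0 323 331 [214.0, 209.0, 218.0]
3.0 323 333 [216.0, 210.0, 214.0]
4.0 323 335 [217.0, 210.0, 214.0]
5.0 323 337 [217.0, 209.0, 213.0]
6.0 323 339 [216.0, 210.0, 213.0]
7.0 323 341 [215.0, 208.0, 213.0]
8.0 323 343 [214.0, 207.0, 211.0]
9.0 323 344 [213.0, 207.0, 211.0]
10.0 323 346 [212.0, 206.0, 209.0]
11.0 323 348 [213.0, 206.0, 210.0]
12.0 323 350 [212.0, 205.0, 210.0]
13.0 323 352 [212.0, 205.0, 209.0]
14.0 323 354 [212.0, 205.0, 210.0]
15.0 323 355 [211.0, 205.0, 210.0]
16.0 323 357 [212.0, 204.0, 210.0]
30.8833
```

Run:
```python
from h import *
Q=q(175.5)
r.servo_line([.455,-.13,.235],Q,speed=.2); r.servo_line(G(4.5,0,.225),speed=.2)
print(r.servo_line(G(4.5,0,.150),speed=.12,f_stop=6),r.read_tool_pos())
print(r.servo_line(G(4.5,0,.117),speed=.05,f_stop=4),r.read_tool_pos(),r.read_force())
r.sleep(.1); snap('side','d4'); c=snap('scene','s4'); print(r.read_time_s())
A=cv2.resize(c['img'][300:440,170:310,::-1],None,fx=4,fy=4,interpolation=cv2.INTER_CUBIC)
B=cv2.resize(load('d4')['img'][100:240,280:340,::-1],None,fx=4,fy=4,interpolation=cv2.INTER_CUBIC)
cv2.imwrite('pics/p4.png',np.hstack([A,B]))
```

```text
False [ 0.56488317 -0.24720447  0.15060291]
True [ 0.56397335 -0.24674888  0.11753331] [-0.05435231  0.94463849  3.52430466]
34.3333
```

Run:
```python
from h import *
r.ungrasp(); r.sleep(.1); r.servo_line(G(4.5,0,.25),speed=.2); r.servo_line(G(-20,110,.27),speed=.3)
snap('side','d5'); c=snap('scene','s5'); print(r.read_time_s())
A=cv2.resize(c['img'][290:440,170:310,::-1],None,fx=4,fy=4,interpolation=cv2.INTER_CUBIC)
B=cv2.resize(load('d5')['img'][90:240,285:345,::-1],None,fx=4,fy=4,interpolation=cv2.INTER_CUBIC)
cv2.imwrite('pics/p5.png',np.hstack([A,B]))
```

```text
36.9417
```

View pics/p5.png

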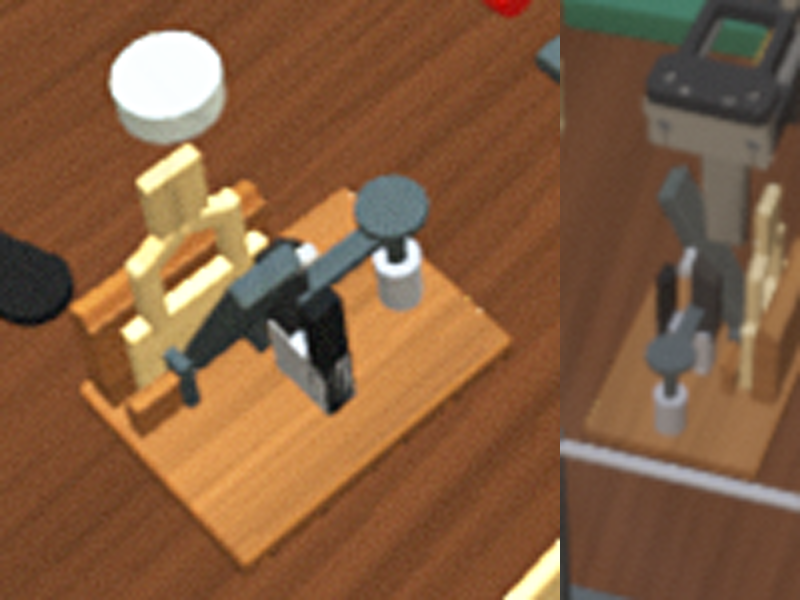

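Run:
```python
from h import *
r.close(20); r.move_ptp([.604,-.167,.16],q(85.5)); r.servo_line([.604,-.167,.09],speed=.15); r.sleep(.1)
print(r.servo_line([.604,-.167,.060],speed=.03,f_stop=12),r.read_tool_pos(),r.read_force(),r.read_time_s())
r.sleep(.2); r.servo_line([.604,-.167,.20],speed=.15); r.servo_line([.56,-.10,.32],speed=.3); r.sleep(.3)
c=snap('scene','s6'); d=snap('side','d6'); w=snap('wrist','w6')
for n,p in (('armclosed',G(10,0,.155)),('tab',G(0,0,.135)),('cocked',G(62,0,.138))):
    for k in (c,d):
        u,v=map(int,proj(k,p)); print(n,(u,v),k['img'][v-1:v+2,u-1:u+2].mean((0,1)).round())
chk(S,-50);chk(S,-95)
for a,b,im in (('s5','s6',0),):
    df=np.abs(load(a)['img'].astype(int)-c['img']).max(2)[300:440,170:310]; print('changed px',(df>40).sum())
print(r.read_time_s())
```

```text
True [ 0.60449961 -0.16699016  0.06426048] [-1.67876714 -0.19828144  6.93400741] 41.125
armclosed (213, 331) [107. 123. 126.]
armclosed (334, 136) [90. 96. 99.]
tab (211, 335) [104. 123. 127.]
tab (337, 143) [183. 164. 127.]
cocked (235, 357) [41. 39. 34.]
cocked (313, 137) [103.  67.  46.]
[(399, 184, [178.0, 147.0, 89.0]), (404, 143, [213.0, 189.0, 125.0])]
[(383, 174, [183.0, 152.0, 92.0]), (387, 134, [191.0, 162.0, 100.0])]
changed px 1189
43.5667
```

```bash
python3 -c "
from h import *
print(r.close_job())"
```

```text
the job is handed in; nothing more can be done
None
```

I handed the job in at about 44 s: the arm was cocked, the round and stepped templates hang on the spare hook, and the arm snapped shut on the square template in the groove. The last checks, pixel colours in the final camera images, show the arm closed, the square template's tab in place and both front templates hanging. The hand-in gave no verdict.

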